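# Flash-cure both faces of a primed model deck under the bench lamp

### The job

Flash-cure both faces of the clamped model deck: pull the lamp knob straight out until it clicks on, give the face that is up now two seconds of light, and push the knob fully back in; then, with the lamp off, swing the crank right over to its other stop so that the deck is turned over beneath the lamp shelf, and give this face the same two seconds. Finish with the lamp switched off and the deck still fully turned over; never turn the deck while the lamp is on, and leave the cans, jar, cup and tools on the bench where they are.

Things in the scene. Friction and masses are not known exactly. Their poses are not given: they have to be found in the camera images.
- lamp_box: The lamp's power box, grey, fixed on the bench, left or right of the curing station: 100 mm deep (x), 130 wide (y), 95 high. Origin: centre of its underside; z up. Own x points from front plate to back: the front plate, 50 mm from the origin, looks along -x, roughly to the robot (turned up to 0.25 rad).
- knob_grip (a point): Centre of the waist of the black push-pull knob on the box's front plate, 60 mm above the bench, 35 below the box's top, 29 in front of the plate when in. Axes as lamp_box; the knob is round about x and pulls out along -x. Waist 36 mm across, from 13 mm in front of this point to 15 behind it; then a flange 46 across, its front face 23 mm in front of this point. Stem behind 18 across.
- lamp_knob (a joint): Travel of the push-pull knob in m: 0 fully in (lamp off), 0.025 fully out at the on detent (lamp on). It snaps to whichever end is nearer and stays there; about 7 N along its axis takes it over the middle either way. It starts fully in.
- station: The curing station, fixed: base plate 250 mm (x) by 210 (y), two uprights that carry the clamped deck on a level axle along x, and close above the deck a white lamp shelf on posts, x from -70 to +125 mm, 205 mm wide (y), underside 149, top 177 mm above the bench. Origin: centre under the base; z up; own x points from crank to back, so the crank is on the robot's side (turned up to 0.25 rad).
- turn_axis (a point): Point on the axle's line, 150 mm in front of the station's origin (its -x) and 88 mm above the bench: the centre of the circle on which crank_grip moves. Axes as station.
- crank_grip (a point): Middle of the black crank handle, a free-spinning round grip 20 mm across and 62 long, parallel to the axle (it spans 30 mm in front of this point, towards the robot, and 32 behind; behind that is the steel crank arm). It circles about turn_axis at 55 mm, turning the deck; it is 80 mm in front of the lamp shelf's edge.
- turner (a joint): Angle of crank and deck in rad. 0: first stop, handle level on the station's +y side of the axle (left from the robot); 1.57: handle straight up; 3.14: other stop, handle level on the -y side, deck turned over. Handle = turn_axis + 55 mm x (cos along station y, sin up). Starts at 0 to 0.15; stays where it is left (stiff bearings, about 2 N at the handle turns it).
- can_a: White spray can, 67 mm across, 185 mm high, standing to the left on the bench. Origin: centre of its base.
- can_b: Bare-metal spray can, 67 mm across, 185 mm high, standing to the right. Origin: centre of its base.
- jar: Glass paint jar with white lid, 48 mm across, 62 mm high, between station and power box. Origin: centre of its base.
- cup: White mixing cup, 60 mm across, 52 mm high, towards the back, in the middle. Origin: centre of its base.
- clip_stick: Wooden painting stick with a metal clip, 200 mm long, 11 mm thick, lying in the middle of the bench. Origin: under its middle; x along the stick.
- brush: Slim flat paint brush, 170 mm long, 9 thick, lying on the mat near the robot, left. Origin: under its middle.
- nippers: Sprue nippers with black handles, 135 mm long, 13 mm high, lying on the mat near the robot, right. Origin: under the pivot.

How it is judged:
On the way, in this order (a step that is already met when the one before it is completed fails the run):
1. lamp knob pulled out to its on detent with the first face of the deck up, and left on for at least one and a half seconds (value of joint lamp_knob above 0.021 m and value of joint turner below 0.6 rad), for 1.5 s.
2. knob pushed fully in (value of joint lamp_knob below 0.003 m and value of joint turner below 0.6 rad), for 0.1 s.
3. deck turned over by the crank to its other stop, lamp off (value of joint lamp_knob below 0.003 m and value of joint turner above 2.99159 rad), for 0.2 s.
4. knob pulled out to its on detent again with the second face up, and left on for at least one and a half seconds (value of joint lamp_knob above 0.021 m and value of joint turner above 2.99159 rad), for 1.5 s.
At the end, for the whole second after the job is handed in: Knob within 3 mm of fully in (lamp off), crank within 0.15 rad of its other stop (deck turned over) and still (all of step 3 and velocity of joint turner between -0.05 and 0.05 rad/s); the robot touches nothing.
It fails at once if the deck is turned while the lamp is on (knob out by more than 12 mm) (value of joint lamp_knob above 0.012 m and (velocity of joint turner above 0.5 rad/s or velocity of joint turner below -0.5 rad/s)).
It fails at once if a can, the jar, the cup, the stick, the brush or the nippers shifted by more than 30 mm (distance of any of can_a, can_b, jar, cup, clip_stick, brush, nippers from where it was at the start of the episode above 0.03 m).
It also fails if it takes over 72 s, if anything falls off the work surface, if the arm or the gripper's body presses on something with over 40 N, if the wrist force passes 120 N, or if a joint passes its speed limit or range.

### The arm

A 7-joint arm with a two-finger parallel gripper is mounted at the origin on the work surface. World frame = base frame: x ahead of the robot, y to its left, z up, the work surface at z = 0. Lengths are in m, angles in rad, forces in N, time in s.
With the tool pointing down it reaches from about 0.425 to 0.925 m from the base axis. Payload 6.8 kg.
Tool frame: the origin (TCP) lies on the centre line of the jaws, within the pads' length; the fingertips stand 17 mm ahead of it and the grasp point (between the pads) lies 2 mm behind it; z points along the fingers, x is the direction in which the jaws open and shut, and the axes are right-handed (so a half turn about z gives the same grasp; the last joint's range is limited). The gripper opens to 85 mm and grips with 20 to 120 N. Pads are 22 mm wide; open, the fingers measure 114 mm over their backs; the gripper's body (76 mm by 85 mm) begins 54 mm behind the grasp point. The pads swing forward as they close: fully open they stand 13 mm farther back than shut.
Start: joints at [1.109, 0.477, 0.022, 1.555, -0.011, 1.109, -0.083], TCP at [0.234, -0.633, 0.248] pointing down, gripper open.
Joint ranges: [-2.96, 2.96], [-0.34, 2.1], [-1.41, 1.46], [0.24, 2.44], [-1.37, 4.51], [0.17, 1.92], [-2.96, 2.96]. Speed limits (rad/s): [2.39, 2.39, 3.14, 3.14, 3.14, 3.14, 3.14].

### API

Orientations are given as a rotation vector (axis times angle).
In Python, from bench import r gives the robot as it stands.
- The arm moves only by the tool arm_command, never from a script. Its argument "increments" is a list of rows, each a list of 3 entries, a list of its own where there are three numbers: the shift along the world's x, y, z in m, then the turn, a rotation vector about the world's x, y, z in rad, then the opening in per cent of the stroke, from 0 (shut) to 100 (fully open). A call has 1 to 10 rows; each row is the pose to reach, as a shift and turn from the pose commanded when the call began; what a row does not reach only later rows make up. A row lasts 1/10 s, in which the tool goes at most 50 mm and 8.59 degrees, less where a joint would pass 70% of its speed; a pose out of reach is approached as far as the arm can. A call with a gripper value outside its range is refused whole. The fingers move at their own pace and stop on an object; "newtons" is the grip in N (left out, the last holds). Time passes only in rows, so rows that repeat a pose let the fingers close. It gives the time, the measured TCP pose, the force and the opening at its end, in the units of the state.
- r.get_obs(): the state, without advancing time (a new reading comes with each control period).
- r.grab_frame(name): name is "scene" or "top" or "wrist"; returns the picture (400x640x3 uint8, blue, green, red); there is no depth.
- r.camera_model(name): a dict with "camera_matrix" (3x3 intrinsics, pixels), "camera_from_world" (4x4, takes a point from world to camera coordinates). Camera axes: x right, y down, z forward; pixel columns grow to the right and rows downward; lengths in m; the calibration is good to about 2 mm. A picture is of the moment at which its call begins: read the wrist's pose just before it. camera_model takes no time and is no camera call; for the wrist camera it gives the pose at the moment of the call.
- r.hand_in(): hands the job in, once; it reports no verdict.
The state is a dict: "clock": time; "joints": joint angles; "qvel": joint speeds; "tau": joint torques, N m; "tcp_pos": TCP position; "orientation": TCP orientation; "contact_force": force on the tool from outside, world axes, zero at the start; "moment": the same for the moment, N m; "grip_width": finger opening in m.
Only numpy, scipy, OpenCV 4.12 (cv2) and the standard library are available. Lean on these libraries where they do the work, as an engineer would, in place of code of your own. Each camera call takes 0.05 s, during which the arm holds its last target. There are 200 camera calls.

## Working session

There is one attempt and no reset: what is moved stays moved. The work goes in short steps, Python scripts to look and compute and a tool call to move; the robot and the scene stay as the last step left them, time stands still between calls to the robot, and variables do not carry over. Pictures are saved under pics/ and viewed, about 8 in all and at most 12, crops included, and the job is handed in when it is done.

Besides the shell and the picture viewer there is one more tool, called after "Call:" by a JSON object that holds its "method" and its "body". arm_command: Moves the arm, as the interface text tells. Its arguments: {"type":"object","properties":{"increments":{"type":"array","items":{"type":"array"}},"newtons":{"type":"number"}},"required":["increments"]}

```bash
mkdir -p pics; ls; python3 - <<'E'
from bench import r
import cv2, numpy as np
o=r.get_obs(); print({k:np.round(v,3).tolist() for k,v in o.items()})
for n in("scene","top"):
    cv2.imwrite(f"pics/{n}0.png",r.grab_frame(n)); m=r.camera_model(n); print(n,np.round(m["camera_matrix"],1).tolist(),np.round(m["camera_from_world"],3).tolist())
E
```

```text
pics
{'clock': 0.0, 'joints': [1.109, 0.478, 0.022, 1.556, -0.012, 1.109, -0.083], 'qvel': [0.0, 0.0, -0.001, -0.001, -0.001, -0.0, -0.001], 'tau': [0.001, -59.645, 1.609, -28.12, 0.013, 0.009, 0.0], 'tcp_pos': [0.234, -0.633, 0.247], 'orientation': [-2.577, 1.795, 0.002], 'contact_force': [-0.277, -0.843, 0.119], 'moment': [-0.006, -0.043, 0.025], 'grip_width': 0.085}
scene [[479.5, 0.0, 324.0], [0.0, 479.5, 199.0], [0.0, 0.0, 1.0]] [[-0.141, 0.99, -0.006, 0.08], [0.739, 0.102, -0.666, -0.389], [-0.658, -0.098, -0.746, 2.035], [0.0, 0.0, 0.0, 1.0]]
top [[404.5, 0.0, 322.5], [0.0, 404.5, 203.9], [0.0, 0.0, 1.0]] [[-0.018, -1.0, 0.003, -0.007], [-0.993, 0.017, -0.114, 0.598], [0.114, -0.005, -0.993, 1.099], [0.0, 0.0, 0.0, 1.0]]
```

View pics/scene0.png

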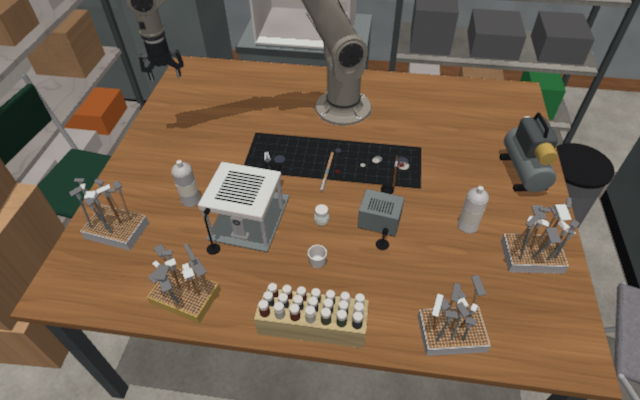

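View pics/top0.png

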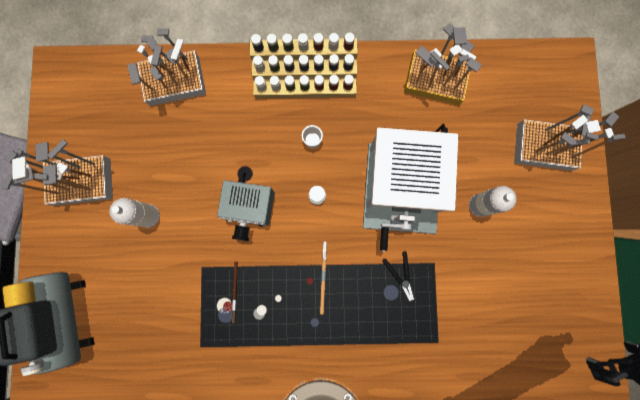

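The top view shows the lamp box at about (245,203) with its knob at (242,233), and the station shelf at about (415,170) with the crank handle at (384,238). The jar is at (317,195). Next I'll segment these.

```bash
cat > h.py <<'E'
from bench import r
import cv2, numpy as np
def ray(n,uv,m=None):
    m=m or r.camera_model(n); T=np.array(m["camera_from_world"]);R,t=T[:3,:3],T[:3,3]
    return -R.T@t, R.T@np.linalg.inv(m["camera_matrix"])@[uv[0],uv[1],1]
def onz(n,uv,z,m=None):
    c,d=ray(n,uv,m); return c+d*(z-c[2])/d[2]
def tri(p):  # list of (name, uv)
    A=np.zeros((3,3));b=np.zeros(3)
    for n,uv in p:
        c,d=ray(n,uv);d/=np.linalg.norm(d);P=np.eye(3)-np.outer(d,d);A+=P;b+=P@c
    return np.linalg.solve(A,b)
def proj(n,p,m=None):
    m=m or r.camera_model(n);T=np.array(m["camera_from_world"]);q=np.array(m["camera_matrix"])@(T[:3,:3]@p+T[:3,3]);return q[:2]/q[2]
E
python3 - <<'E'
from h import *
I=cv2.imread("pics/top0.png"); S=cv2.imread("pics/scene0.png")
g=I.min(2); m=((g>200)*255).astype(np.uint8); m[:, :350]=0; m[:,470:]=0; m[:110]=0;m[225:]=0
m=cv2.morphologyEx(m,cv2.MORPH_CLOSE,np.ones((9,9)))
c=max(cv2.findContours(m,0,2)[0],key=cv2.contourArea)
P=np.array([onz("top",p[0],.177)[:2]*1000 for p in c],np.float32)
print("shelf",cv2.minAreaRect(P), cv2.boxPoints(cv2.minAreaRect(P)))
def up(I,x0,y0,x1,y1,k): return cv2.resize(I[y0:y1,x0:x1],None,fx=k,fy=k,interpolation=cv2.INTER_CUBIC)
a=up(I,205,155,285,255,4); b=up(I,360,120,465,255,4)
M=np.zeros((540,760,3),np.uint8); M[:400,:320]=a; M[:540,330:750]=b; cv2.imwrite("pics/c1.png",M)
E
```

```text
shelf ((667.1575927734375, -247.76126098632812), (202.38873291015625, 192.7545623779297), 84.48625946044922) [[ 561.50305 -339.22705]
 [ 753.3657  -357.74777]
 [ 772.81213 -156.29547]
 [ 580.94946 -137.77475]]
```

View pics/c1.png

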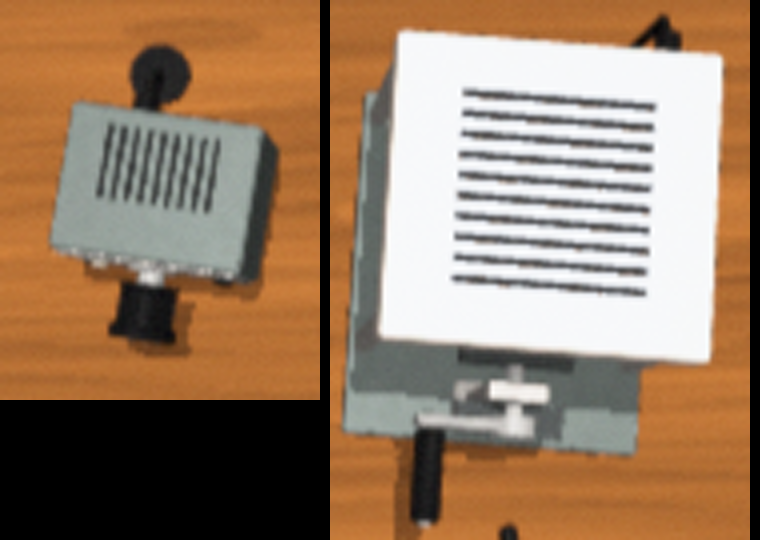

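```bash
python3 - <<'E'
from h import *
I=cv2.imread("pics/top0.png")
f=lambda x,y:(205+(x-.0)/4,155+y/4)
for p in [(75,103),(264,128),(240,277),(51,248)]: print(onz("top",f(*p),.095)[:2].round(4))
# dark knob and handle
for nm,(x0,y0,x1,y1),z in [("knob",(225,222,260,248),.06),("handle",(372,222,396,256),.09)]:
    m=((I[y0:y1,x0:x1].max(2)<60)*255).astype(np.uint8)
    c=max(cv2.findContours(m,0,2)[0],key=cv2.contourArea)
    P=np.array([onz("top",p[0]+[x0,y0],z)[:2]*1000 for p in c],np.float32); print(nm,cv2.minAreaRect(P),cv2.boxPoints(cv2.minAreaRect(P)).round(1).tolist())
# box top mask
h=cv2.cvtColor(I,cv2.COLOR_BGR2HSV); x0,y0,x1,y1=205,155,285,228
print(I[190,222],I[205,270],I[185,235])
s=I[y0:y1,x0:x1].astype(int); m=((s[...,0]>95)*255).astype(np.uint8); m=cv2.morphologyEx(cv2.morphologyEx(m,cv2.MORPH_CLOSE,np.ones((5,5))),cv2.MORPH_OPEN,np.ones((7,7)))
c=max(cv2.findContours(m,0,2)[0],key=cv2.contourArea)
P=np.array([onz("top",p[0]+[x0,y0],.095)[:2]*1000 for p in c],np.float32); print("box",cv2.minAreaRect(P),cv2.boxPoints(cv2.minAreaRect(P)).round(1).tolist())
E
```

```text
[0.6579 0.2448]
[0.6389 0.119 ]
[0.5399 0.1351]
[0.5613 0.2596]
knob ((519.7478637695312, 204.355712890625), (41.88825607299805, 35.84931945800781), 81.8896255493164) [[499.0, 186.10000610351562], [534.5, 181.10000610351562], [540.4000244140625, 222.60000610351562], [505.0, 227.60000610351562]]
handle ((498.11199951171875, -177.44332885742188), (18.650344848632812, 58.73646926879883), 83.28353881835938) [[467.8999938964844, -183.3000030517578], [526.2000122070312, -190.10000610351562], [528.4000244140625, -171.60000610351562], [470.0, -164.6999969482422]]
[140 148 142] [50 51 49] [150 155 144]
box ((596.1887817382812, 192.56390380859375), (128.13201904296875, 110.90475463867188), 80.80975341796875) [[531.2000122070312, 138.1999969482422], [640.7000122070312, 120.5], [661.2000122070312, 247.0], [551.7000122070312, 264.70001220703125]]
```

Call:
{"method": "arm_command", "body": {"increments": [[[0.17,0.23,0.04],[0,0,-0.5],100],[[0.17,0.23,0.04],[0,0,-0.5],100],[[0.17,0.23,0.04],[0,0,-0.5],100],[[0.17,0.23,0.04],[0,0,-0.5],100],[[0.17,0.23,0.04],[0,0,-0.5],100],[[0.17,0.23,0.04],[0,0,-0.5],100],[[0.23,0.43,0.04],[0,0,-0.5],100],[[0.23,0.43,0.04],[0,0,-0.5],100],[[0.23,0.43,0.04],[0,0,-0.5],100],[[0.23,0.43,0.04],[0,0,-0.5],100]], "newtons": 50}}

```text
clock: 1.1
tcp_pos: [0.4613, -0.2096, 0.2881]
orientation: [2.053, -2.378, -0.0]
contact_force: [1.2, 0.1, 0.8]
grip_width: 0.0855
```

```bash
python3 - <<'E'
from h import *
m=r.camera_model("wrist"); I=r.grab_frame("wrist"); cv2.imwrite("pics/w1.png",I)
print(r.get_obs()["tcp_pos"])
import pickle; pickle.dump(m,open("w1.pkl","wb"))
for p in [(.4958,-.176,.088),(.466,-.173,.088),(.4905,-.2307,.088)]: print(proj("wrist",np.array(p),m))
E
```

```text
[ 0.4644077  -0.20010092  0.28825324]
[283.82158559 147.52795267]
[285.95106699 174.01668849]
[333.68493744 145.03621187]
```

Call:
{"method": "arm_command", "body": {"increments": [[[0.03,0.2,0],[0,0,0],100],[[0.03,0.2,0],[0,0,0],100],[[0.03,0.2,0],[0,0,0],100],[[0.03,0.2,0],[0,0,0],100],[[0.06,0.405,-0.02],[0,0,0],100],[[0.06,0.405,-0.02],[0,0,0],100],[[0.06,0.405,-0.02],[0,0,0],100],[[0.06,0.405,-0.02],[0,0,0],100],[[0.06,0.405,-0.02],[0,0,0],100],[[0.06,0.405,-0.02],[0,0,0],100]]}}

```text
clock: 2.15
tcp_pos: [0.5208, 0.1954, 0.2676]
orientation: [2.058, -2.373, -0.002]
contact_force: [0.9, -1.3, 0.1]
grip_width: 0.0855
```

```bash
python3 - <<'E'
from h import *
m=r.camera_model("wrist"); I=r.grab_frame("wrist"); cv2.imwrite("pics/w2.png",I)
o=r.get_obs(); print(o["tcp_pos"],o["orientation"])
import pickle; pickle.dump(m,open("w2.pkl","wb"))
for p in [(.5225,.2025,.06),(.5,.206,.06),(.55,.198,.06)]: print(proj("wrist",np.array(p),m))
a=cv2.imread("pics/w1.png"); M=np.vstack([a,I]); cv2.imwrite("pics/w12.png",cv2.resize(M,None,fx=.75,fy=.75))
E
```

```text
[0.52115983 0.19295552 0.2677361 ] [ 2.05342226e+00 -2.37572357e+00 -1.90849244e-04]
[312.30088316 171.09126262]
[312.16897067 190.00075663]
[312.66474967 146.88942082]
```

View pics/w12.png

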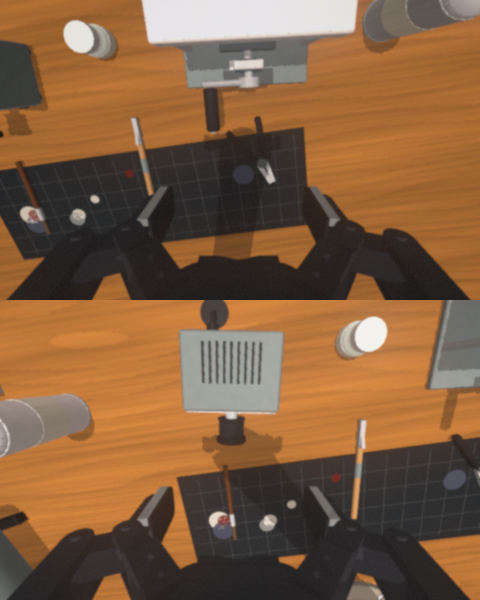

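The wrist views show the handle at about (282,148) and the knob at about (308,172) in full-resolution pixels, with the box square to the image. I'll measure them precisely.

```bash
python3 - <<'E'
from h import *
import pickle
for f,(x0,y0,x1,y1),z in [("w2",(285,145,335,198),.06),("w1",(265,112,300,180),.09)]:
    m=pickle.load(open(f+".pkl","rb")); I=cv2.imread(f"pics/{f}.png")
    k=((I[y0:y1,x0:x1].max(2)<48)*255).astype(np.uint8)
    c=max(cv2.findContours(k,0,2)[0],key=cv2.contourArea); print(f,cv2.boundingRect(c+[x0,y0]))
    P=np.array([onz(0,p[0]+[x0,y0],z,m)[:2]*1000 for p in c],np.float32); b=cv2.minAreaRect(P); print(b,cv2.boxPoints(b).round(1).tolist())
    for y in range(y0,y1,4):
        w=np.where(k[y-y0])[0]
        if len(w): print(y,w[0]+x0,w[-1]+x0)
m=pickle.load(open("w2.pkl","rb"));I=cv2.imread("pics/w2.png"); s=I[20:150,225:395]
k=((s[...,0].astype(int)>90)*255).astype(np.uint8);k=cv2.morphologyEx(cv2.morphologyEx(k,cv2.MORPH_CLOSE,np.ones((9,9))),cv2.MORPH_OPEN,np.ones((9,9)))
c=max(cv2.findContours(k,0,2)[0],key=cv2.contourArea); P=np.array([onz(0,p[0]+[225,20],.095,m)[:2]*1000 for p in c],np.float32);b=cv2.minAreaRect(P);print("box",b,cv2.boxPoints(b).round(1).tolist())
m=pickle.load(open("w1.pkl","rb"))
print(cv2.imread("pics/w1.png").shape)
E
```

```text
Traceback (most recent call last):
ValueError: max() iterable argument is empty
```

```bash
python3 - <<'E'
from h import *
import pickle
for f,(x0,y0,x1,y1),z in [("w2",(285,150,335,192),.06),("w1",(265,112,300,180),.09)]:
    m=pickle.load(open(f+".pkl","rb")); I=cv2.imread(f"pics/{f}.png")
    g=cv2.cvtColor(I,cv2.COLOR_BGR2HSV)[y0:y1,x0:x1]; print(I[170,308],I[185,320],I[148,282])
    k=((I[y0:y1,x0:x1,2]<62)*255).astype(np.uint8)
    c=max(cv2.findContours(k,0,2)[0],key=cv2.contourArea)
    P=np.array([onz(0,p[0]+[x0,y0],z,m)[:2]*1000 for p in c],np.float32); b=cv2.minAreaRect(P); print(f,b,cv2.boxPoints(b).round(1).tolist())
    for y in range(y0,y1,4):
        w=np.where(k[y-y0])[0]
        if len(w): print(y,w[0]+x0,w[-1]+x0,end="; ")
m=pickle.load(open("w2.pkl","rb"));I=cv2.imread("pics/w2.png"); s=I[20:150,225:395]
k=((s[...,0].astype(int)>90)*255).astype(np.uint8);k=cv2.morphologyEx(cv2.morphologyEx(k,cv2.MORPH_CLOSE,np.ones((9,9))),cv2.MORPH_OPEN,np.ones((9,9)))
c=max(cv2.findContours(k,0,2)[0],key=cv2.contourArea); P=np.array([onz(0,p[0]+[225,20],.095,m)[:2]*1000 for p in c],np.float32);b=cv2.minAreaRect(P);print("box",b,cv2.boxPoints(b).round(1).tolist())
E
```

```text
[56 61 72] [39 46 59] [165 174 189]
w2 ((505.4726867675781, 200.510498046875), (15.78409194946289, 21.253318786621094), 8.267374992370605) [[496.1000061035156, 209.89999389648438], [499.20001220703125, 188.89999389648438], [514.7999877929688, 191.10000610351562], [511.79998779296875, 212.1999969482422]]
158 318 323; 162 322 322; 178 317 322; 182 309 324; 186 300 325; 190 298 322; [ 55 113 178] [39 41 50] [49 52 64]
w1 ((497.1741027832031, -174.8240509033203), (16.700361251831055, 59.36669158935547), 84.41468811035156) [[466.79998779296875, -180.1999969482422], [525.9000244140625, -186.0], [527.5, -169.39999389648438], [468.3999938964844, -163.60000610351562]]
120 273 287; 124 273 288; 128 273 288; 132 274 288; 136 274 289; 140 275 289; 144 275 289; 148 275 289; 152 276 290; 156 276 290; 160 277 291; 164 277 291; 168 277 291; 172 278 290; box ((602.091552734375, 194.40274047851562), (129.39120483398438, 100.37308502197266), 80.92724609375) [[542.2999877929688, 138.39999389648438], [641.4000244140625, 122.5999984741211], [661.9000244140625, 250.39999389648438], [562.7000122070312, 266.20001220703125]]
```

Call:
{"method": "arm_command", "body": {"increments": [[[0,0.004,-0.05],[0,0,-0.013],100],[[0,0.004,-0.09],[0,0,-0.013],100],[[0,0.004,-0.11],[0,0,-0.013],100],[[0,0.004,-0.11],[0,0,-0.013],100],[[0,0.004,-0.11],[0,0,-0.013],100],[[0,0.004,-0.11],[0,0,-0.013],100]]}}

```text
clock: 2.8
tcp_pos: [0.5227, 0.1968, 0.1601]
orientation: [-2.034, 2.391, -0.002]
contact_force: [-0.4, 0.1, 0.2]
grip_width: 0.0854
```

```bash
python3 - <<'E'
from h import *
o=r.get_obs(); print(o["tcp_pos"],o["orientation"],o["qvel"].round(3) if hasattr(o["qvel"],"round") else o["qvel"])
E
```

```text
[0.52268638 0.19680232 0.16014822] [-2.03411922e+00  2.39061473e+00 -2.16922116e-03] [-0.007 -0.004 -0.007 -0.003 -0.001 -0.004 -0.004]
```

Call:
{"method": "arm_command", "body": {"increments": [[[0.001,0.009,-0.03],[0,0,0],100],[[0.001,0.009,-0.06],[0,0,0],100],[[0.001,0.009,-0.09],[0,0,0],100],[[0.001,0.009,-0.1],[0,0,0],100],[[0.001,0.009,-0.1],[0,0,0],100],[[0.001,0.009,-0.1],[0,0,0],100]]}}

```text
clock: 3.4
tcp_pos: [0.5235, 0.2068, 0.0599]
orientation: [-2.036, 2.39, -0.001]
contact_force: [1.1, -0.2, -0.2]
grip_width: 0.086
```

```bash
python3 - <<'E'
from h import *
m=r.camera_model("wrist"); I=r.grab_frame("wrist"); o=r.get_obs(); print(o["tcp_pos"],o["contact_force"])
cv2.imwrite("pics/w3.png",I)
E
```

```text
[0.52366026 0.20686898 0.06017433] [-0.145722   -0.52282843 -0.22578842]
```

View pics/w3.png

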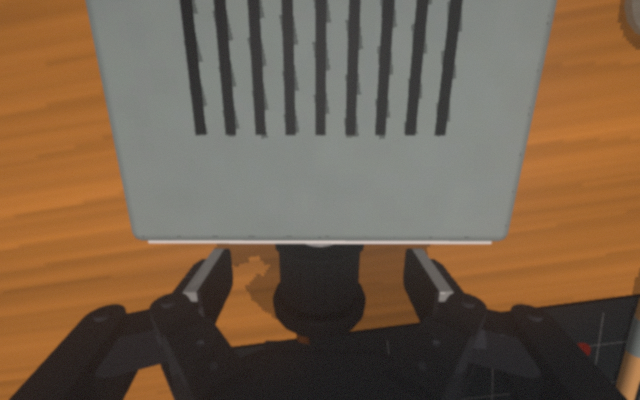

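The knob sits centred between the pads, at about column 319. Closing now.

Call:
{"method": "arm_command", "body": {"increments": [[[0,0,0],[0,0,0],20],[[0,0,0],[0,0,0],20],[[0,0,0],[0,0,0],20],[[0,0,0],[0,0,0],20],[[0,0,0],[0,0,0],20],[[0,0,0],[0,0,0],20],[[0,0,0],[0,0,0],20],[[0,0,0],[0,0,0],20]], "newtons": 50}}

```text
clock: 4.25
tcp_pos: [0.5229, 0.2063, 0.0591]
orientation: [-2.037, 2.391, -0.001]
contact_force: [-0.8, -1.2, 6.4]
grip_width: 0.0345
```

Call:
{"method": "arm_command", "body": {"increments": [[[-0.005,0.001,0],[0,0,0],20],[[-0.01,0.0015,0],[0,0,0],20],[[-0.015,0.0025,0],[0,0,0],20],[[-0.02,0.003,0],[0,0,0],20],[[-0.025,0.004,0],[0,0,0],20],[[-0.027,0.0042,0],[0,0,0],20],[[-0.027,0.0042,0],[0,0,0],20],[[-0.027,0.0042,0],[0,0,0],20]]}}

```text
clock: 5.05
tcp_pos: [0.498, 0.2104, 0.0591]
orientation: [-2.034, 2.389, -0.004]
contact_force: [8.3, -1.2, 0.8]
grip_width: 0.0347
```

```bash
python3 - <<'E'
from h import *
for n in("scene","wrist"): cv2.imwrite(f"pics/{n}4.png",r.grab_frame(n))
o=r.get_obs(); print(o["clock"],o["tcp_pos"],o["contact_force"],o["grip_width"])
I=cv2.imread("pics/scene4.png")[120:270,180:430]; J=cv2.imread("pics/wrist4.png")
cv2.imwrite("pics/c4.png",np.vstack([cv2.resize(I,(480,288),interpolation=2),cv2.resize(J,(480,300))]))
E
```

```text
5.15 [0.49805094 0.21041411 0.0591817 ] [ 8.82483618 -1.54978904  0.37088363] 0.034599820719728135
```

View pics/c4.png

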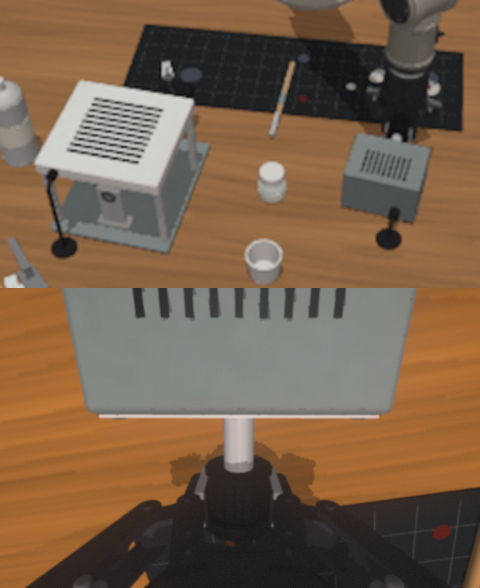

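The knob is fully out: the stem is visible, the tool travelled 25 mm, and it is bearing about 8 N on the stop. I'll hold, then push in.

Call:
{"method": "arm_command", "body": {"increments": [[[0,0,0],[0,0,0],20],[[0,0,0],[0,0,0],20],[[0,0,0],[0,0,0],20],[[0,0,0],[0,0,0],20],[[0,0,0],[0,0,0],20],[[0,0,0],[0,0,0],20],[[0,0,0],[0,0,0],20],[[0,0,0],[0,0,0],20],[[0,0,0],[0,0,0],20],[[0,0,0],[0,0,0],20]]}}

```text
clock: 6.15
tcp_pos: [0.4981, 0.2104, 0.0592]
orientation: [-2.034, 2.389, -0.004]
contact_force: [7.5, -1.9, 0.1]
grip_width: 0.0344
```

Call:
{"method": "arm_command", "body": {"increments": [[[0,0,0],[0,0,0],20],[[0,0,0],[0,0,0],20],[[0,0,0],[0,0,0],20],[[0,0,0],[0,0,0],20],[[0,0,0],[0,0,0],20],[[0,0,0],[0,0,0],20],[[0,0,0],[0,0,0],20],[[0,0,0],[0,0,0],20],[[0,0,0],[0,0,0],20]]}}

```text
clock: 7.05
tcp_pos: [0.4981, 0.2104, 0.0592]
orientation: [-2.034, 2.389, -0.004]
contact_force: [8.4, -2.1, 0.7]
grip_width: 0.0343
```

Call:
{"method": "arm_command", "body": {"increments": [[[0.006,-0.001,0],[0,0,0],20],[[0.012,-0.002,0],[0,0,0],20],[[0.018,-0.003,0],[0,0,0],20],[[0.024,-0.004,0],[0,0,0],20],[[0.028,-0.0044,0],[0,0,0],20],[[0.028,-0.0044,0],[0,0,0],20],[[0.028,-0.0044,0],[0,0,0],20],[[0.028,-0.0044,0],[0,0,0],20]]}}

```text
clock: 7.85
tcp_pos: [0.5229, 0.2063, 0.059]
orientation: [2.037, -2.391, -0.0]
contact_force: [-2.5, -1.5, 9.8]
grip_width: 0.0346
```

Call:
{"method": "arm_command", "body": {"increments": [[[0,0,0],[0,0,0],100],[[0,0,0],[0,0,0],100],[[0,0,0],[0,0,0],100],[[0,0,0],[0,0,0],100],[[0,0,0],[0,0,0],100],[[0,0,0.04],[0,0,0],100],[[0,0,0.09],[0,0,0],100],[[0,0,0.14],[0,0,0],100],[[0,0,0.15],[0,0,0],100],[[0,0,0.15],[0,0,0],100]]}}

```text
clock: 8.85
tcp_pos: [0.5245, 0.2067, 0.2105]
orientation: [-2.035, 2.388, -0.002]
contact_force: [-0.3, -0.2, -0.6]
grip_width: 0.085
```

Call:
{"method": "arm_command", "body": {"increments": [[[-0.04,-0.2,0],[0,0,0.057],100],[[-0.04,-0.2,0],[0,0,0.057],100],[[-0.04,-0.2,0],[0,0,0.057],100],[[-0.04,-0.2,0],[0,0,0.057],100],[[-0.037,-0.38,0],[0,0,0.057],60],[[-0.037,-0.38,0],[0,0,0.057],60],[[-0.037,-0.38,0],[0,0,0.057],60],[[-0.037,-0.38,0],[0,0,0.057],60],[[-0.037,-0.38,0],[0,0,0.057],60],[[-0.037,-0.38,0],[0,0,0.057],60]]}}

```text
clock: 9.85
tcp_pos: [0.4851, -0.174, 0.2063]
orientation: [2.102, -2.333, -0.005]
contact_force: [0.0, 1.1, -0.2]
grip_width: 0.0515
```

Call:
{"method": "arm_command", "body": {"increments": [[[0,0,0],[0,0,0],60],[[0,0,0],[0,0,0],60]]}}

```text
clock: 10.05
tcp_pos: [0.4862, -0.1721, 0.2077]
orientation: [2.108, -2.329, -0.002]
contact_force: [-0.5, 0.1, 0.2]
grip_width: 0.0514
```

```bash
python3 - <<'E'
from h import *
m=r.camera_model("wrist"); I=r.grab_frame("wrist"); cv2.imwrite("pics/w5.png",I); t=r.grab_frame("top"); cv2.imwrite("pics/t5.png",t)
o=r.get_obs(); print(o["clock"],o["tcp_pos"],o["orientation"])
x0,y0,x1,y1=225,222,260,248
for f in("top0","t5"):
    a=cv2.imread(f"pics/{f}.png")[y0:y1,x0:x1]; k=((a.max(2)<60)*255).astype(np.uint8); print(f,cv2.boundingRect(max(cv2.findContours(k,0,2)[0],key=cv2.contourArea)))
cv2.imwrite("pics/c5.png",np.vstack([I,cv2.resize(t[150:260,200:440],None,fx=2,fy=2)[:200].repeat(1,0)[:, :480] if 0 else cv2.resize(t[170:250,200:456],(640,200))]))
E
```

```text
10.15 [ 0.48643705 -0.17252801  0.20811822] [ 2.10768509e+00 -2.32964061e+00 -6.54703491e-04]
top0 (8, 4, 16, 15)
t5 (8, 4, 16, 15)
```

View pics/c5.png

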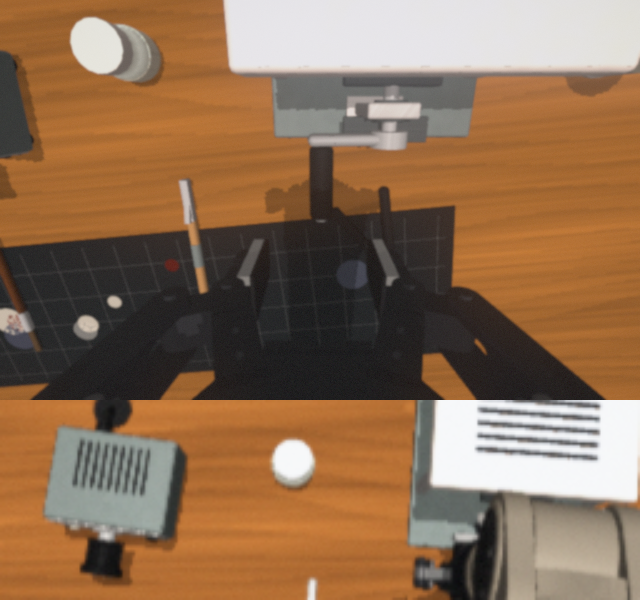

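Knob confirmed back in (same mask as at the start), and the handle is centred under the jaws. Next: descend and grip.

Call:
{"method": "arm_command", "body": {"increments": [[[0,-0.001,-0.04],[0,0,0],60],[[0,-0.001,-0.08],[0,0,0],60],[[0,-0.001,-0.11],[0,0,0],60],[[0,-0.001,-0.116],[0,0,0],60],[[0,-0.001,-0.116],[0,0,0],60],[[0,-0.001,-0.116],[0,0,0],10],[[0,-0.001,-0.116],[0,0,0],10],[[0,-0.001,-0.116],[0,0,0],10],[[0,-0.001,-0.116],[0,0,0],10],[[0,-0.001,-0.116],[0,0,0],10]], "newtons": 30}}

```text
clock: 11.15
tcp_pos: [0.4876, -0.1749, 0.0932]
orientation: [-2.104, 2.33, -0.003]
contact_force: [3.0, 1.3, 1.5]
grip_width: 0.019
```

Call:
{"method": "arm_command", "body": {"increments": [[[0,-0.001,0],[0,0,0],10],[[0,-0.001,0],[0,0,0],10],[[0,-0.001,0],[0,0,0],10]]}}

```text
clock: 11.45
tcp_pos: [0.4875, -0.175, 0.0927]
orientation: [-2.105, 2.329, -0.001]
contact_force: [3.8, 3.7, 0.7]
grip_width: 0.0188
```

```bash
python3 - <<'E'
from h import *
I=r.grab_frame("wrist"); cv2.imwrite("pics/w6.png",cv2.resize(I,(480,300)))
o=r.get_obs(); print(o["clock"],o["tcp_pos"],o["contact_force"],o["grip_width"])
E
```

```text
11.5 [ 0.48756164 -0.1749945   0.09265625] [3.98783702 4.30874357 1.49864509] 0.01877361636825651
```

View pics/w6.png

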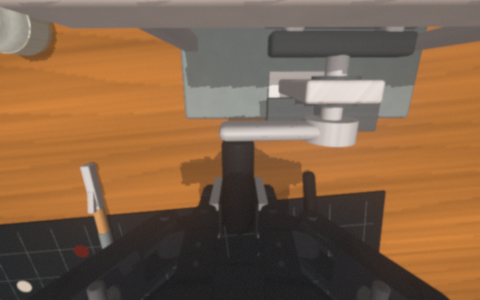

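Call:
{"method": "arm_command", "body": {"increments": [[[0,-0.001,0.008],[0,0,0],10],[[-0.0005,-0.0035,0.016],[0,0,0],10],[[-0.001,-0.007,0.0235],[0,0,0],10],[[-0.001,-0.012,0.0305],[0,0,0],10],[[-0.0015,-0.017,0.0365],[0,0,0],10],[[-0.0025,-0.0235,0.0415],[0,0,0],10],[[-0.003,-0.031,0.0455],[0,0,0],10],[[-0.004,-0.0385,0.0485],[0,0,0],10],[[-0.0045,-0.0465,0.0505],[0,0,0],10],[[-0.0055,-0.0545,0.051],[0,0,0],10]]}}

```text
clock: 12.5
tcp_pos: [0.4822, -0.2301, 0.1449]
orientation: [-2.105, 2.33, -0.003]
contact_force: [2.3, 2.0, 8.5]
grip_width: 0.0186
```

Call:
{"method": "arm_command", "body": {"increments": [[[-0.001,-0.008,-0.0005],[0,0,0],10],[[-0.0015,-0.016,-0.0025],[0,0,0],10],[[-0.0025,-0.024,-0.0055],[0,0,0],10],[[-0.003,-0.031,-0.0095],[0,0,0],10],[[-0.0035,-0.0375,-0.0145],[0,0,0],10],[[-0.004,-0.043,-0.021],[0,0,0],10],[[-0.0045,-0.0475,-0.0275],[0,0,0],10],[[-0.005,-0.051,-0.035],[0,0,0],10],[[-0.0055,-0.0535,-0.043],[0,0,0],10],[[-0.0055,-0.0545,-0.051],[0,0,0],10]]}}

```text
clock: 13.5
tcp_pos: [0.4769, -0.2844, 0.0919]
orientation: [-2.105, 2.329, -0.002]
contact_force: [6.7, 2.2, 1.8]
grip_width: 0.0188
```

Call:
{"method": "arm_command", "body": {"increments": [[[0,0,-0.003],[0,0,0],10],[[0,0,-0.006],[0,0,0],10],[[0,0,-0.008],[0,0,0],10],[[0,0,-0.008],[0,0,0],10]]}}

```text
clock: 13.9
tcp_pos: [0.4771, -0.2845, 0.088]
orientation: [-2.105, 2.33, -0.004]
contact_force: [-5.3, 8.0, 38.0]
grip_width: 0.0186
```

The stop is reached: 38 N upward at the handle, z = 0.088. Release, lift, and look.

Call:
{"method": "arm_command", "body": {"increments": [[[0,0,0],[0,0,0],60],[[0,0,0],[0,0,0],60],[[0,0,0],[0,0,0],60],[[0,0,0],[0,0,0],60],[[0,0,0.03],[0,0,0],60],[[0,0,0.07],[0,0,0],60],[[0,0,0.11],[0,0,0],60],[[0,0,0.12],[0,0,0],60],[[0,0,0.12],[0,0,0],60]]}}

```text
clock: 14.8
tcp_pos: [0.476, -0.2854, 0.2057]
orientation: [-2.104, 2.332, -0.005]
contact_force: [0.8, -0.3, -0.5]
grip_width: 0.0509
```

```bash
python3 - <<'E'
from h import *
I=r.grab_frame("wrist"); cv2.imwrite("pics/w7.png",cv2.resize(I,(480,300)))
o=r.get_obs(); print(o["clock"],o["tcp_pos"],o["orientation"],o["contact_force"],o["grip_width"])
E
```

```text
14.85 [ 0.47502104 -0.28495259  0.20399114] [ 2.10453853e+00 -2.33219123e+00  5.18473099e-05] [ 0.07266573  0.16367648 -0.46233153] 0.05151253298507712
```

View pics/w7.png

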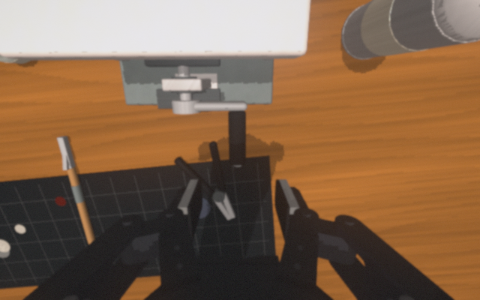

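The crank arm is level on the right, with the handle at (237,135). Back to the knob.

Call:
{"method": "arm_command", "body": {"increments": [[[0.01,0.25,0.01],[0,0,-0.057],100],[[0.01,0.25,0.01],[0,0,-0.057],100],[[0.01,0.25,0.01],[0,0,-0.057],100],[[0.01,0.25,0.01],[0,0,-0.057],100],[[0.01,0.25,0.01],[0,0,-0.057],100],[[0.048,0.491,0],[0,0,-0.057],100],[[0.048,0.491,0],[0,0,-0.057],100],[[0.048,0.491,0],[0,0,-0.057],100],[[0.048,0.491,0],[0,0,-0.057],100],[[0.048,0.491,0],[0,0,-0.057],100]]}}

```text
clock: 15.85
tcp_pos: [0.522, 0.2082, 0.2018]
orientation: [2.037, -2.387, -0.003]
contact_force: [0.0, 0.3, -0.4]
grip_width: 0.0852
```

Call:
{"method": "arm_command", "body": {"increments": [[[0,0,0],[0,0,0],100],[[0,0,0],[0,0,0],100],[[0,0,0],[0,0,0],100]]}}

```text
clock: 16.15
tcp_pos: [0.5227, 0.2043, 0.2026]
orientation: [2.034, -2.39, -0.001]
contact_force: [-0.3, -1.1, -0.5]
grip_width: 0.0855
```

Call:
{"method": "arm_command", "body": {"increments": [[[0.0005,0.002,-0.04],[0,0,0],100],[[0.0005,0.002,-0.08],[0,0,0],100],[[0.0005,0.002,-0.12],[0,0,0],100],[[0.0005,0.002,-0.1435],[0,0,0],100],[[0.0005,0.002,-0.1435],[0,0,0],100],[[0.0005,0.002,-0.1435],[0,0,0],100]]}}

```text
clock: 16.75
tcp_pos: [0.524, 0.2068, 0.061]
orientation: [2.035, -2.392, 0.0]
contact_force: [0.3, 0.4, -0.3]
grip_width: 0.0855
```

Call:
{"method": "arm_command", "body": {"increments": [[[0,0,0],[0,0,0],20],[[0,0,0],[0,0,0],20],[[0,0,0],[0,0,0],20],[[0,0,0],[0,0,0],20],[[0,0,0],[0,0,0],20],[[0,0,0],[0,0,0],20],[[0,0,0],[0,0,0],20],[[0,0,0],[0,0,0],20]], "newtons": 50}}

```text
clock: 17.55
tcp_pos: [0.5241, 0.2063, 0.0622]
orientation: [2.036, -2.391, 0.004]
contact_force: [-3.1, -5.9, 12.2]
grip_width: 0.0345
```

Call:
{"method": "arm_command", "body": {"increments": [[[-0.005,0.001,0],[0,0,0],20],[[-0.01,0.0015,0],[0,0,0],20],[[-0.015,0.0025,0],[0,0,0],20],[[-0.02,0.003,0],[0,0,0],20],[[-0.025,0.004,0],[0,0,0],20],[[-0.027,0.0042,0],[0,0,0],20],[[-0.027,0.0042,0],[0,0,0],20],[[-0.027,0.0042,0],[0,0,0],20]]}}

```text
clock: 18.35
tcp_pos: [0.4993, 0.2103, 0.0622]
orientation: [-2.035, 2.391, -0.007]
contact_force: [3.7, -6.9, 6.8]
grip_width: 0.0346
```

```bash
python3 - <<'E'
from h import *
I=r.grab_frame("wrist"); cv2.imwrite("pics/w8.png",cv2.resize(I,(480,300)))
o=r.get_obs(); print(o["clock"],o["tcp_pos"],o["contact_force"],o["grip_width"])
J=cv2.imread("pics/wrist4.png"); print("diff to first pull", cv2.absdiff(I,J)[200:300,240:400].mean())
E
```

```text
18.4 [0.49927911 0.21030006 0.06222736] [ 3.91059575 -5.6201794   7.59244432] 0.03461605345616001
diff to first pull 2.690166666666667
```

Call:
{"method": "arm_command", "body": {"increments": [[[0,0,0],[0,0,0],20],[[0,0,0],[0,0,0],20],[[0,0,0],[0,0,0],20],[[0,0,0],[0,0,0],20],[[0,0,0],[0,0,0],20],[[0,0,0],[0,0,0],20],[[0,0,0],[0,0,0],20],[[0,0,0],[0,0,0],20],[[0,0,0],[0,0,0],20],[[0,0,0],[0,0,0],20]]}}

```text
clock: 19.4
tcp_pos: [0.4993, 0.2103, 0.0622]
orientation: [-2.035, 2.392, -0.006]
contact_force: [3.7, -5.7, 6.8]
grip_width: 0.0344
```

Call:
{"method": "arm_command", "body": {"increments": [[[0,0,0],[0,0,0],20],[[0,0,0],[0,0,0],20],[[0,0,0],[0,0,0],20],[[0,0,0],[0,0,0],20],[[0,0,0],[0,0,0],20],[[0,0,0],[0,0,0],20],[[0,0,0],[0,0,0],20],[[0,0,0],[0,0,0],20],[[0,0,0],[0,0,0],20]]}}

```text
clock: 20.3
tcp_pos: [0.4993, 0.2103, 0.0623]
orientation: [-2.035, 2.392, -0.006]
contact_force: [3.6, -5.4, 6.5]
grip_width: 0.0347
```

Call:
{"method": "arm_command", "body": {"increments": [[[0.006,-0.001,0],[0,0,0],20],[[0.012,-0.002,0],[0,0,0],20],[[0.018,-0.003,0],[0,0,0],20],[[0.024,-0.004,0],[0,0,0],20],[[0.028,-0.0044,0],[0,0,0],20],[[0.028,-0.0044,0],[0,0,0],20],[[0.028,-0.0044,0],[0,0,0],20],[[0.028,-0.0044,0],[0,0,0],20]]}}

```text
clock: 21.1
tcp_pos: [0.5242, 0.2063, 0.0622]
orientation: [2.035, -2.389, 0.003]
contact_force: [-6.0, -5.5, 14.4]
grip_width: 0.0346
```

Call:
{"method": "arm_command", "body": {"increments": [[[0,0,0],[0,0,0],100],[[0,0,0],[0,0,0],100],[[0,0,0],[0,0,0],100],[[0,0,0],[0,0,0],100],[[0,0,0],[0,0,0],100],[[0,0,0.04],[0,0,0],100],[[0,0,0.09],[0,0,0],100],[[0,0,0.14],[0,0,0],100],[[0,0,0.19],[0,0,0],100],[[0,0,0.2],[0,0,0],100]]}}

```text
clock: 22.1
tcp_pos: [0.5274, 0.2097, 0.2673]
orientation: [-2.031, 2.384, -0.005]
contact_force: [0.6, 0.6, -0.8]
grip_width: 0.0851
```

Call:
{"method": "arm_command", "body": {"increments": [[[-0.05,0,0.02],[0,0,0],100],[[-0.1,0,0.02],[0,0,0],100],[[-0.1,0,0.02],[0,0,0],100],[[-0.1,0,0.02],[0,0,0],100],[[-0.1,0,0.02],[0,0,0],100]]}}

```text
clock: 22.6
tcp_pos: [0.4257, 0.2078, 0.2807]
orientation: [-2.037, 2.391, -0.0]
contact_force: [0.0, -0.3, -0.3]
grip_width: 0.0855
```

```bash
python3 - <<'E'
from h import *
t=r.grab_frame("top"); cv2.imwrite("pics/t9.png",t)
o=r.get_obs(); print(o["clock"],o["tcp_pos"],o["contact_force"],o["qvel"])
x0,y0,x1,y1=225,222,260,248
for f in("top0","t9"):
    a=cv2.imread(f"pics/{f}.png")[y0:y1,x0:x1]; k=((a.max(2)<60)*255).astype(np.uint8); print(f,cv2.boundingRect(max(cv2.findContours(k,0,2)[0],key=cv2.contourArea)))
cv2.imwrite("pics/c9.png",cv2.resize(t[110:310,100:540],None,fx=1.8,fy=1.8))
E
```

```text
22.65 [0.42590395 0.20782101 0.28057958] [ 0.5245932  -0.02141509 -0.34071641] [ 0.00084929  0.00882222  0.00271342 -0.00681226 -0.00348733  0.0011341
  0.0005711 ]
top0 (8, 4, 16, 15)
t9 (8, 4, 16, 15)
```

View pics/c9.png

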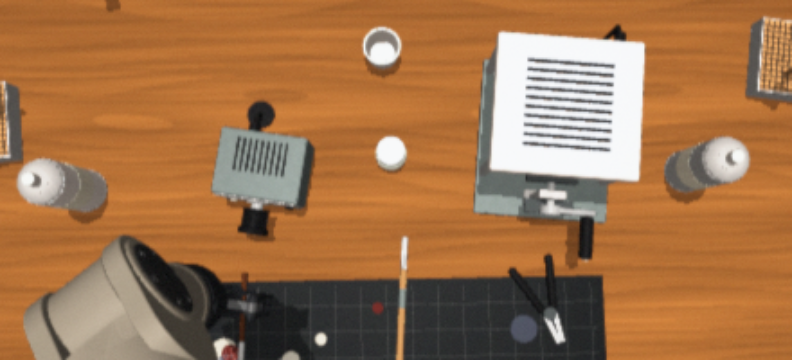

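The knob is in at (255,220), with the same mask as at the start. The crank handle is on the right at (586,237). The cans, jar, cup, stick and nippers look in place, and the arm is clear.

```bash
python3 -c "
from bench import r
print(r.hand_in())"
```

```text
the job is handed in; nothing more can be done
None
```

I cured both faces of the deck and handed the job in at about 22.7 s; no verdict was reported. Each face had a little over two seconds of light. Between them I pushed the knob fully in and swung the crank over to its far stop with the lamp off.

- **Knob:** it travelled about 25 mm on each pull. In the final top picture its outline matched the one from the start, fully in.
- **Crank:** it pressed on its far stop with about 38 N, just under the 40 N limit, with the handle at z = 0.088 m. The final picture shows the handle level on the right. I judged the crank angle from that picture and the stop contact, as the joint itself can't be read.
- **Bench items:** the cans, jar, cup, stick and nippers look unmoved in the final picture. The brush was partly hidden by the arm, but I never went near it at bench height.
- **Arm:** it ended clear of everything, with contact force near zero.

The only disagreement was in locating the lamp box: the top and wrist cameras differed by 3–5 mm. I used the wrist value, and a picture before gripping showed the knob centred between the pads.

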